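# Shut the bench kiln and start the firing

## Robot

A 7-joint arm with a two-finger parallel gripper is mounted at the origin on the work surface. World frame = base frame: x ahead of the robot, y to its left, z up, the work surface at z = 0. Lengths are in m, angles in rad, forces in N, time in s.
With the tool pointing down it reaches from about 0.4 to 0.85 m from the base axis. Payload 4.5 kg.
Tool frame: the origin (TCP) lies on the centre line of the jaws, within the pads' length; the fingertips stand 19 mm ahead of it and the grasp point (between the pads) is the TCP (env.tip_reach is the distance from the TCP to the fingertips, in m); z points along the fingers, y is the line along which they close (so a half turn about z gives the same grasp; the last joint's range is limited). The gripper opens to 85 mm and grips with 20 to 120 N. Pads are 22 mm wide; open, the fingers measure 114 mm over their backs; the gripper's body (76 mm by 85 mm) begins 54 mm behind the grasp point. The pads swing forward as they close: fully open they stand 13 mm farther back than shut.
Start: joints at [1.365, 0.689, -0.195, 1.565, 0.157, 0.902, -0.215], TCP at [0.148, -0.607, 0.25] pointing down, gripper open.
Joint ranges: [-3.01, 3.01], [-0.46, 2.08], [-1.47, 1.51], [0.13, 2.56], [-1, 4.14], [0.04, 2.09], [-2.66, 2.66]. Speed limits (rad/s): [2.57, 2.57, 3.14, 3.14, 3.14, 3.14, 3.14].

## Interface

Orientations are given as [roll, pitch, yaw] about the fixed x, y, z axes, in that order (R = Rz(yaw) Ry(pitch) Rx(roll)).
In Python, from station import env gives the robot as it stands.
- The arm moves only by the tool apply_moves, never from a script. Its argument "increments" is a list of rows, each a list of 7 numbers: the shift along the world's x, y, z in mm, then the turn, a rotation vector about the world's x, y, z in rad, then the closure, from -1 (fully open) to 1 (shut). In form: [[dx, dy, dz, ax, ay, az, fingers], ...]. A call has 1 to 10 rows; each row shifts and turns the commanded pose from where the row before left it; what a row does not reach is not made up. A row lasts 1/10 s, in which the tool goes at most 50 mm and 8.59 degrees, less where a joint would pass 70% of its speed; a pose out of reach is approached as far as the arm can. A call with a gripper value outside its range is refused whole. The fingers move at their own pace and stop on an object; the grip force is fixed at half the most. Time passes only in rows, so rows that do not move let the fingers close. It gives the time, the measured TCP pose, the force, the opening and the grip force at its end, in the units of the state.
- env.observe(): the state, without advancing time (a new reading comes with each control period).
- env.capture(name): name is "scene" or "top" or "wrist"; returns the picture (384x512x3 uint8, blue, green, red); there is no depth.
- env.camera_params(name): a dict with "intrinsics" (3x3 intrinsics, pixels), "R" (3x3) and "t" (3): a world point X has camera coordinates R X + t; the wrist camera has in their place "mount" (4x4, takes a point from camera to tool coordinates, whose origin is the TCP and whose axes are the flange's). Camera axes: x right, y down, z forward; pixel columns grow to the right and rows downward; lengths in m; the calibration is good to about 2 mm. The wrist camera is an equidistant fisheye: a pixel r from the principal point sees the ray r / f radians off the axis. A picture is of the moment at which its call begins: read the wrist's pose just before it. camera_params takes no time and is no camera call.
- env.job_done(): hands the job in; it is judged then, once.
The state is a dict: "t": time; "joint_pos": joint angles; "joint_vel": joint speeds; "joint_efforts": joint torques, N m; "tool_pos": TCP position; "tool_rot": TCP orientation; "contact_force": force on the tool from outside, world axes, zero at the start; "ft_torque": the same for the moment, N m; "finger_gap": opening from 0.0 (shut) to 1.0 (fully open); "finger_force": force on a finger pad.
Only numpy, scipy, OpenCV 4.12 (cv2) and the standard library are available. Lean on these libraries where they do the work, as an engineer would, in place of code of your own. Each camera call takes 0.05 s, during which the arm holds its last target. There are 200 camera calls.

## Task

The open door of the small bench kiln cannot be closed because a glass jar of frit stands in its way. With the fingertips only, gripping and lifting nothing, slide the jar along the bench clear of the door's swing, then push the door gently shut until it is fully home without slamming it or letting it hit the jar, and last press the round start button on the kiln's switch box all the way down and let it go. Leave the other things on the bench where they are.

Things in the scene. Friction and masses are not known exactly. Their poses are not given: they have to be found in the camera images.
- kiln: Fixed steel-cased bench kiln, 260 deep (its x) x 240 wide (its y), top 240 mm up; origin on the bench under the case's centre, z up. Its open front looks along its -x (face at x = -130 mm); the door hangs at the front on the -y side. A grey switch box (150 deep, 110 wide, 145 mm high; centre x = -35, y = -190 mm) stands beside it on the -y side.
- kiln_hinge (a point): Point on the door's vertical hinge axis at bench height; in the kiln's frame at x = -148, y = -120 mm.
- kiln_door (a joint): Door angle: 0 shut on its stop, 1.57 straight out from the front; opens to the kiln's -x; shut, it points from hinge to kiln's +y. Stays where left (friction 0.2 N m, no spring or catch). 235 mm wide from axis to free edge, 34 thick (axis at mid-thickness), 25 to 235 mm above the bench. Upright 18 mm bar handle 35 mm off the outer face, 205 mm from the axis, 70 to 180 mm up.
- door_push (a point): Point on the door's outer face, moving with it: 170 mm from the hinge axis, 205 mm above the bench (above the handle, 30 mm below the door's top edge). Its frame is the door's: x square to the door, from the outer face inward (the closing push); y from hinge to free edge; z up. Shut, its axes match the kiln's.
- frit_jar: Closed round glass jar with a metal lid, 66 mm across, 68 mm tall, 0.17 to 0.35 kg, friction on the bench about 1; origin at the centre of its underside. It stands on the bench before the kiln's mouth, inside the door's swing.
- start_button (a joint): Travel of the start button in m: 0 released, 0.006 fully pressed (about 5 N, springs back). It moves along the button's own axis.
- start_button_top (a point): Centre of the top of the grey round start button, 28 mm across, 10 mm proud of its 44 mm collar on the switch box; the frame's z points out of the panel, leaning 15 degrees from vertical towards the kiln's front. The kiln's side wall is 70 mm off on the kiln's +y side and about 100 mm higher; the panel rises to the back.
- tall_jar: Bystander: slim closed glass jar, 50 mm across, 95 mm tall. Leave it alone; origin at its underside.
- glue_bottle: Bystander: white plastic glue bottle, 60 mm across, 160 mm tall. Leave it alone; origin at its underside.
- tape_roll: Bystander: roll of black tape lying flat, 90 mm across, 36 mm high. Leave it alone; origin at its underside.
- pliers: Bystander: pliers lying flat, 160 mm long, 14 mm high, pivot at the origin. Leave it alone; origin at its underside.
- stapler: Bystander: black stapler, 125 x 32 x 50 mm. Leave it alone; origin at its underside.
- tweezers: Bystander: steel tweezers lying flat, 130 mm long, 8 mm high. Leave it alone; origin at its underside.
- bead_bowl: Bystander: wooden bowl of beads, 160 mm across, 45 mm high. Leave it alone; origin at its underside.
Mind the look-alikes: they are no part of the job. What is shaped like the frit_jar but pink or purple is not meant.

How it is judged:
On the way, in this order (a step that is already met when the one before it is completed fails the run):
1. the jar stands upright on the bench, clear of the door's swing (its axis more than 268 mm from the hinge axis) (horizontal distance between frit_jar and kiln_hinge above 0.268 m and angle between frit_jar's own z axis and vertical below 0.1 rad and linear speed of frit_jar below 0.02 m/s), for 0.2 s.
2. the door is fully shut (value of joint kiln_door below 0.03 rad), for 0.2 s.
3. the start button is pressed down (value of joint start_button above 0.0045 m and value of joint kiln_door below 0.03 rad), for 0.05 s.
At the end, for the whole second after the job is handed in: Door shut (within 0.03 rad); start button pressed after that and up again (under 2 mm); frit jar at rest, upright (0.1 rad) on the bench, its axis over 268 mm from the hinge axis; all other things within 30 mm of where they were (all of step 1 and height (world z) of frit_jar below 0.006 m and value of joint kiln_door below 0.03 rad and value of joint start_button below 0.002 m and distance of each of tall_jar, glue_bottle, tape_roll, pliers, stapler, tweezers, bead_bowl from where it was at the start of the episode below 0.03 m); the robot touches nothing.
It fails at once if the frit jar is lifted (over 12 mm off the bench) or tipped (over 0.4 rad) (height (world z) of frit_jar above 0.012 m or angle between frit_jar's own z axis and vertical above 0.4 rad).
It fails at once if the frit jar is squeezed or struck by the fingers (over 25 N), or hit by the door (over 1 N) (contact force between the fingers and frit_jar above 25 N or contact force between frit_jar and kiln above 1 N).
It fails at once if the door is slammed (faster than 1.5 rad/s in its last 0.25 rad), or gripped or forced as it swings (over 30 N from the fingers) ((value of joint kiln_door below 0.25 rad and velocity of joint kiln_door below -1.5 rad/s) or (value of joint kiln_door above 0.05 rad and contact force between the fingers and kiln above 30 N)).
It fails at once if the start button is pressed before the door is shut (value of joint start_button above 0.003 m and value of joint kiln_door above 0.05 rad).
It fails at once if another thing on the bench is lifted or pushed away (more than 50 mm) (distance of any of tall_jar, glue_bottle, tape_roll, pliers, stapler, tweezers, bead_bowl from where it was at the start of the episode above 0.05 m).
It also fails if it takes over 67 s, if anything falls off the work surface, if the arm or the gripper's body presses on something with over 40 N, if the wrist force passes 120 N, or if a joint passes its speed limit or range.

## Working session

There is one attempt and no reset: what is moved stays moved. The work goes in short steps, Python scripts to look and compute and a tool call to move; the robot and the scene stay as the last step left them, time stands still between calls to the robot, and variables do not carry over. Pictures are saved under pics/ and viewed, at most 10 in all, crops included, and the job is handed in when it is done.

Besides the shell and the picture viewer there is one more tool, called after "Request:" as name([rows], argument=value, ...), one row to a line, values as JSON. apply_moves: Moves the arm, as the interface text tells. Its arguments: {"type":"object","properties":{"increments":{"type":"array","items":{"type":"array","items":{"type":"number"}}}},"required":["increments"]}

```bash
mkdir -p pics; python3 - <<'E'
from station import env
import cv2,numpy as np
for n in("scene","top"):
    im=env.capture(n);cv2.imwrite(f"pics/{n}0.png",cv2.resize(im,None,fx=1.5,fy=1.5,interpolation=cv2.INTER_CUBIC))
    p=env.camera_params(n);print(n,p["intrinsics"],p["R"],p["t"])
o=env.observe();print(o["t"],o["tool_pos"],o["tool_rot"],o["finger_gap"],env.tip_reach)
E
```

```text
scene [[409.52275163   0.         253.97227321]
 [  0.         409.52275163 196.4300517 ]
 [  0.           0.           1.        ]] [[ 0.93988542 -0.34126182  0.01248079]
 [-0.26547414 -0.75316728 -0.60188249]
 [ 0.21479964  0.56238725 -0.79848713]] [-0.52726406  0.30405943  1.03339655]
top [[416.10935864   0.         266.70608507]
 [  0.         416.10935864 191.04763522]
 [  0.           0.           1.        ]] [[ 0.02591396 -0.99966291  0.00159095]
 [-0.99340158 -0.02592945 -0.11171819]
 [ 0.11172179  0.0013146  -0.99373865]] [0.06736411 0.60464476 1.24891733]
0.1 [ 0.14825318 -0.60657889  0.24954316] [-3.13989373e+00  1.50815477e-04  2.39885344e-01] 1.0033654154036 0.019
```

View pics/scene0.png

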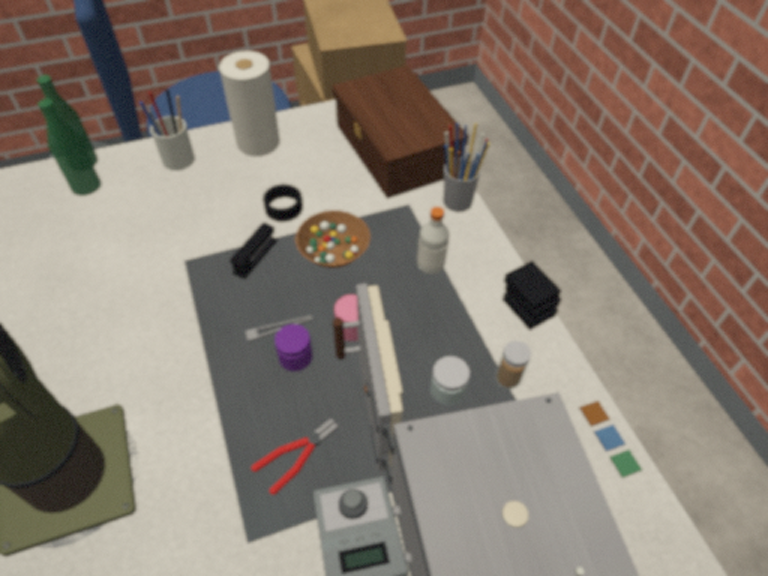

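View pics/top0.png

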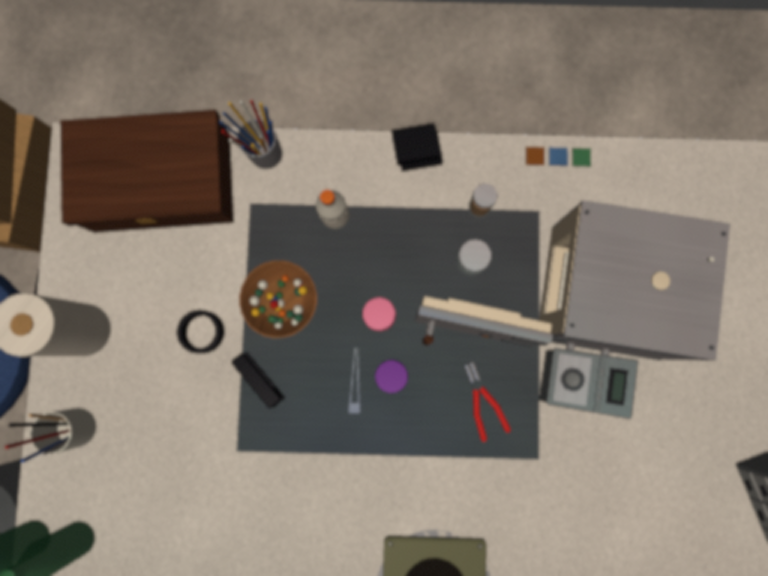

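```bash
python3 - <<'E'
from station import env
import cv2
im=env.capture("top");cv2.imwrite("pics/t1.png",cv2.resize(im[110:295,245:495],None,fx=3.2,fy=3.2,interpolation=cv2.INTER_CUBIC))
im=env.capture("scene");cv2.imwrite("pics/s1.png",cv2.resize(im[180:384,200:440],None,fx=2.9,fy=2.9,interpolation=cv2.INTER_CUBIC))
E
```

```text
(no output)
```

View pics/t1.png

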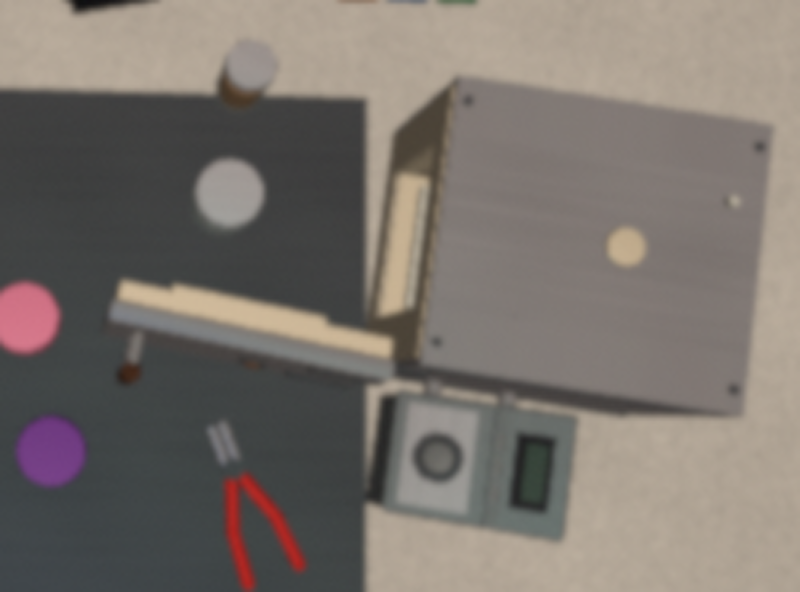

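View pics/s1.png

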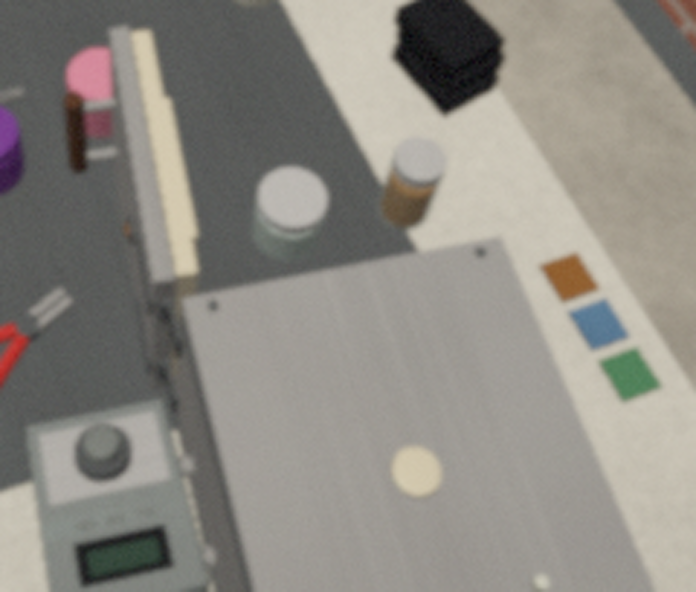

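```bash
cat > h.py <<'E'
from station import env
import numpy as np
from scipy.optimize import least_squares
P={n:env.camera_params(n) for n in("scene","top")}
T=lambda u,v:("top",245+(u+.5)/3.2-.5,110+(v+.5)/3.2-.5)
S=lambda u,v:("scene",200+(u+.5)/2.9-.5,180+(v+.5)/2.9-.5)
def proj(n,X):
    p=P[n];c=p["R"]@X+p["t"];q=p["intrinsics"]@c;return q[:2]/q[2]
def back(o,z):
    n,u,v=o;p=P[n];d=p["R"].T@np.linalg.inv(p["intrinsics"])@[u,v,1];C=-p["R"].T@p["t"];return C+d*(z-C[2])/d[2]
def tri(o):
    f=lambda X:np.concatenate([proj(a[0],X)-a[1:] for a in o])
    r=least_squares(f,[.5,0,.1]);return r.x,np.abs(r.fun).max()
def K(k,X):
    c,s=np.cos(k[2]),np.sin(k[2]);return np.array([k[0]+c*X[0]-s*X[1],k[1]+s*X[0]+c*X[1],X[2]])
E
cat > m.py <<'E'
from h import *
np.set_printoptions(precision=4,suppress=True)
obs=[(T(458,77),(-.13,.12,.24)),(T(773,126),(.13,.12,.24)),(T(742,414),(.13,-.12,.24)),(T(420,363),(-.13,-.12,.24)),(S(500,238),(-.13,.12,.24)),(S(183,298),(-.13,-.12,.24))]
f=lambda k:np.concatenate([proj(o[0],K(k,X))-o[1:] for o,X in obs])
r=least_squares(f,[.6,-.25,-1.6]);k=r.x;print("kiln",k,r.fun)
h=K(k,(-.148,-.12,0));print("hinge",h)
for nm,t,s,z in(("frit",T(229,192),S(293,197),.068),("tall",T(251,63),S(418,160),.095),("button",T(438,455),S(103,445),None)):
    X,e=tri([t,s]);print(nm,X,e,*( [back(t,z),back(s,z)] if z else []))
    c,s_=np.cos(-k[2]),np.sin(-k[2]);d=X-[k[0],k[1],0];print("  kiln frame",c*d[0]-s_*d[1],s_*d[0]+c*d[1])
for nm,o,z in(("free outer",T(111,322),.235),("free inner",T(113,303),.235),("handle",T(128,377),.18),("hinge outer",T(392,380),.235),("pink",T(24,317),.068),("purple",T(51,451),.068),("pliers",T(215,425),.01),("glue base",("top",335/1.5,222/1.5),0),("bowl",("top",279/1.5,299/1.5),.045)):
    X=back(o,z);print(nm,X,"dist",np.hypot(*(X-h)[:2]),"kilnang",np.degrees(np.arctan2(*(X-h)[1::-1])-k[2]))
E
python3 m.py
```

```text
kiln [ 0.6048 -0.3442 -1.7067] [ 0.2059 -0.7794  0.3228 -0.3885  0.3483  0.7635  0.0065  0.2416  0.2135
 -0.7415 -0.4987 -0.0251]
hinge [ 0.506  -0.1813  0.    ]
frit [ 0.6683 -0.065   0.0658] 0.09490124300251068 [ 0.6677 -0.0647  0.068 ] [ 0.6679 -0.0661  0.068 ]
  kiln frame -0.28522756203574645 0.02507959545789662
tall [ 0.7849 -0.0805  0.0912] 0.5257707389452264 [ 0.7855 -0.0805  0.095 ] [ 0.7818 -0.0822  0.095 ]
  kiln frame -0.2857033738914408 0.1426518894167297
button [ 0.4281 -0.2433  0.1304] 0.2095217683799433
  kiln frame -0.07604969385477643 -0.18875518345537723
free outer [0.5309 0.0489 0.235 ] dist 0.23153446204914688 kilnang 181.6053187769464
free inner [0.5464 0.0476 0.235 ] dist 0.23244702819796592 kilnang 177.79108240391744
handle [0.4885 0.0318 0.18  ] dist 0.21383878713716628 kilnang 192.48686127164748
hinge outer [ 0.4902 -0.1779  0.235 ] dist 0.01619418797969838 kilnang 265.61613730011254
pink [0.5446 0.1251 0.068 ] dist 0.30881038754845114 kilnang 180.60268636984912
purple [0.4215 0.0965 0.068 ] dist 0.2903560108928643 kilnang 204.7061601911932
pliers [ 0.4488 -0.0608  0.01  ] dist 0.13338159796311264 kilnang 213.20092158009479
glue base [0.7415 0.2255 0.    ] dist 0.4700561911882915 kilnang 157.72427885049444
bowl [0.5696 0.3283 0.045 ] dist 0.5135621867434944 kilnang 180.67485219674214
```

Request:
apply_moves([
  [0,0,30,0,0,0,0.18],
  [0,0,30,0,0,0,0.18],
  [0,0,30,0,0,0,0.18],
  [0,0,30,0,0,0,0.18],
  [0,0,30,0,0,0,0.18],
  [26,25,0,0,0,0.066,0.18],
  [26,25,0,0,0,0.066,0.18],
  [26,25,0,0,0,0.066,0.18],
  [26,25,0,0,0,0.066,0.18],
  [26,25,0,0,0,0.066,0.18],
])

```text
t: 1.2
tool_pos: [0.2792, -0.4809, 0.4002]
tool_rot: [-3.141, 0.0, 0.572]
contact_force: [0.2, -0.2, -0.5]
finger_gap: 0.412
finger_force: 0.0
```

Request:
apply_moves([
  [26,25,0,0,0,0.066,0.18],
  [26,25,0,0,0,0.066,0.18],
  [26,25,0,0,0,0.066,0.18],
  [26,25,0,0,0,0.066,0.18],
  [26,25,0,0,0,0.066,0.18],
  [26,25,0,0,0,0.066,0.18],
  [26,25,0,0,0,0.066,0.18],
  [26,25,0,0,0,0.066,0.18],
  [26,25,0,0,0,0.066,0.18],
  [26,25,0,0,0,0.066,0.18],
])

```text
t: 2.2
tool_pos: [0.5392, -0.2311, 0.4001]
tool_rot: [-3.141, 0.0, 1.232]
contact_force: [-0.7, -0.6, 0.3]
finger_gap: 0.41
finger_force: 0.0
```

Request:
apply_moves([
  [25.8,22.2,0,0,0,0.068,0.18],
  [25.8,22.2,0,0,0,0.068,0.18],
  [25.8,22.2,0,0,0,0.068,0.18],
  [25.8,22.2,0,0,0,0.068,0.18],
  [25.8,22.2,0,0,0,0.068,0.18],
  [0,0,-20,0.034,0,0,0.18],
  [0,0,-20,0.034,0,0,0.18],
  [0,0,-20,0.034,0,0,0.18],
  [0,0,-20,0.034,0,0,0.18],
  [0,0,-20,0.034,0,0,0.18],
])

```text
t: 3.2
tool_pos: [0.6673, -0.1213, 0.2992]
tool_rot: [-3.141, -0.171, 1.57]
contact_force: [0.3, 0.4, 0.4]
finger_gap: 0.41
finger_force: 0.0
```

Request:
apply_moves([
  [0,0,-20,0,0,0,0.18],
  [0,0,-20,0,0,0,0.18],
  [0,0,-20,0,0,0,0.18],
  [0,0,-20,0,0,0,0.18],
  [0,0,-20,0,0,0,0.18],
  [0,0,-20,0,0,0,0.18],
  [0,0,-20,0,0,0,0.18],
  [0,0,-20,0,0,0,0.18],
])

```text
t: 4.0
tool_pos: [0.6672, -0.1214, 0.1392]
tool_rot: [-3.141, -0.17, 1.57]
contact_force: [-0.5, 0.2, -0.3]
finger_gap: 0.412
finger_force: 0.0
```

```bash
python3 - <<'E'
from station import env
import cv2
im=env.capture("top");a=cv2.resize(im[60:295,205:445],(480,470),interpolation=cv2.INTER_CUBIC)
im=env.capture("scene");b=cv2.resize(im[140:384,180:346],(320,470),interpolation=cv2.INTER_CUBIC)
cv2.imwrite("pics/c2.png",cv2.hconcat([a,b]));print(env.observe()["joint_pos"])
E
```

```text
[ 0.46818706  0.96657932 -0.57858814  1.43107534  0.38669287  0.89375533
 -0.14813395]
```

View pics/c2.png

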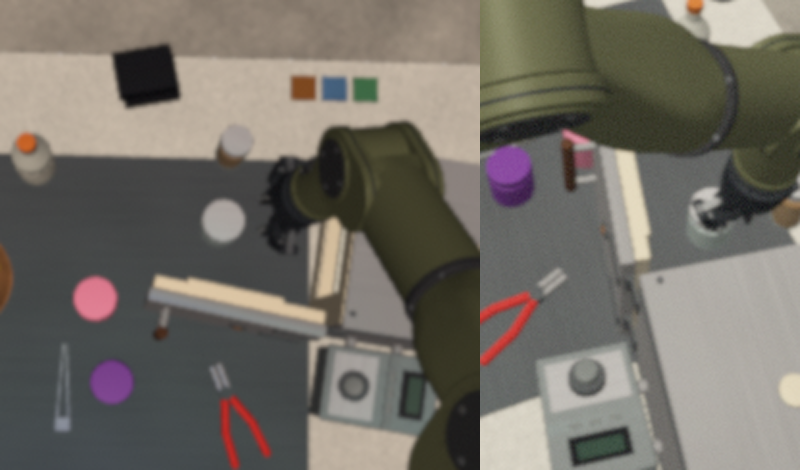

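```bash
python3 - <<'E'
from h import *
t=lambda u,v:("top",205+u/2,60+v/2)
s=lambda u,v:("scene",180+(u-480)*166/320,140+v*244/470)
for a,b in((t(442,272),s(715,90)),(t(385,170),s(790,90)),(t(300,190),s(760,170))):print(tri([a,b]))
E
```

```text
(array([ 0.54775536, -0.21112458,  0.55023053]), np.float64(2.4944299294825782))
(array([ 0.64954545, -0.18068838,  0.47337956]), np.float64(2.6118073075441544))
(array([ 0.67255027, -0.13863934,  0.26807355]), np.float64(0.7035557548147153))
```

Request:
apply_moves([
  [0,0,-20,0,0,0,0.18],
  [0,0,-20,0,0,0,0.18],
  [0,0,-20,0,0,0,0.18],
  [0,0,-20,0,0,0,0.18],
  [0,0,-15,0,0,0,0.18],
  [0,0,-8,0,0,0,0.18],
  [0,0,0,0,0,0,0.18],
])

```text
t: 4.8
tool_pos: [0.6668, -0.1211, 0.0363]
tool_rot: [-3.14, -0.17, 1.57]
contact_force: [-0.0, 0.7, -0.4]
finger_gap: 0.411
finger_force: 0.0
```

Clear; now push slowly in +y.

Request:
apply_moves([
  [0,4,0,0,0,0,0.18],
  [0,4,0,0,0,0,0.18],
  [0,4,0,0,0,0,0.18],
  [0,4,0,0,0,0,0.18],
  [0,5,0,0,0,0,0.18],
  [0,6,0,0,0,0,0.18],
  [0,6,0,0,0,0,0.18],
  [0,6,0,0,0,0,0.18],
  [0,6,0,0,0,0,0.18],
  [0,6,0,0,0,0,0.18],
])

```text
t: 5.8
tool_pos: [0.6675, -0.0698, 0.0374]
tool_rot: [-3.142, -0.17, 1.57]
contact_force: [-0.3, -3.4, 2.7]
finger_gap: 0.413
finger_force: 1.9
```

```bash
python3 - <<'E'
from station import env
import cv2
im=env.capture("top");a=cv2.resize(im[60:295,205:445],(480,470),interpolation=cv2.INTER_CUBIC)
im=env.capture("scene");b=cv2.resize(im[140:384,180:346],(320,470),interpolation=cv2.INTER_CUBIC)
cv2.imwrite("pics/c3.png",cv2.hconcat([a,b]))
E
```

```text
(no output)
```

View pics/c3.png

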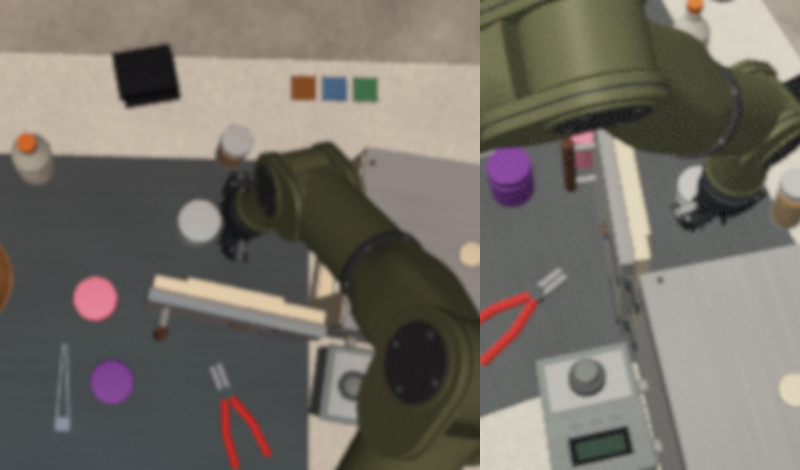

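Request:
apply_moves([
  [0,7,0,0,0,0,0.18],
  [0,8,0,0,0,0,0.18],
  [0,8,0,0,0,0,0.18],
  [0,8,0,0,0,0,0.18],
  [0,8,0,0,0,0,0.18],
  [0,8,0,0,0,0,0.18],
  [0,8,0,0,0,0,0.18],
  [0,8,0,0,0,0,0.18],
  [0,8,0,0,0,0,0.18],
  [0,8,0,0,0,0,0.18],
])

```text
t: 6.9
tool_pos: [0.6674, 0.0096, 0.0373]
tool_rot: [-3.141, -0.17, 1.57]
contact_force: [0.4, -1.3, -0.0]
finger_gap: 0.407
finger_force: 1.0
```

Request:
apply_moves([
  [0,8,0,0,0,0,0.18],
  [0,8,0,0,0,0,0.18],
  [0,7,0,0,0,0,0.18],
  [0,6,0,0,0,0,0.18],
  [0,4,0,0,0,0,0.18],
  [0,2,0,0,0,0,0.18],
  [0,0,0,0,0,0,0.18],
  [0,-6,0,0,0,0,0.18],
  [0,-8,0,0,0,0,0.18],
  [0,-10,0,0,0,0,0.18],
])

```text
t: 7.9
tool_pos: [0.6676, 0.019, 0.0374]
tool_rot: [3.141, -0.17, 1.57]
contact_force: [0.4, -0.5, -0.8]
finger_gap: 0.41
finger_force: 0.0
```

```bash
python3 - <<'E'
from station import env
import cv2
im=env.capture("top");a=cv2.resize(im[60:295,205:445],(480,470),interpolation=cv2.INTER_CUBIC)
im=env.capture("scene");b=cv2.resize(im[100:344,180:346],(320,470),interpolation=cv2.INTER_CUBIC)
cv2.imwrite("pics/c4.png",cv2.hconcat([a,b]))
E
```

```text
(no output)
```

View pics/c4.png

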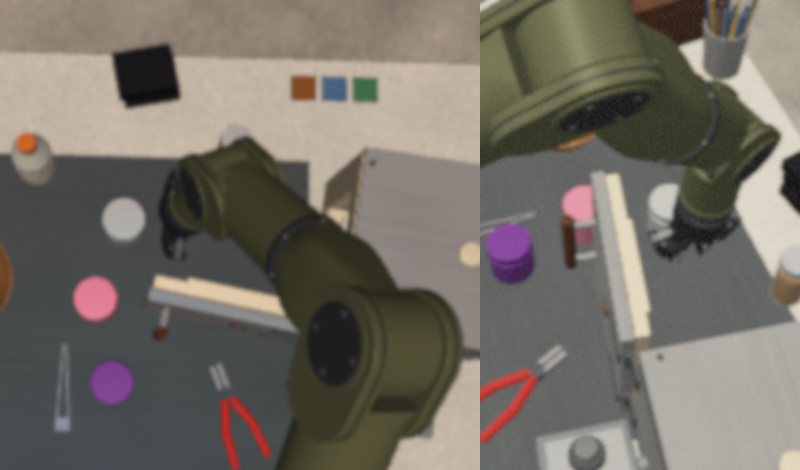

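Request:
apply_moves([
  [0,0,40,0,0,0,0.18],
  [0,0,45,0,0,0,0.18],
  [0,0,45,0,0,0,0.18],
  [0,0,45,0,0,0,1],
  [0,0,45,0,0,0,1],
  [0,0,45,-0.034,0,0,1],
  [-40,-5,20,-0.034,0,0,1],
  [-40,-5,0,-0.034,0,0,1],
  [-40,-5,0,-0.034,0,0,1],
  [-40,-5,0,-0.034,0,0,1],
])

```text
t: 9.0
tool_pos: [0.5057, -0.0004, 0.3226]
tool_rot: [3.141, 0.001, 1.57]
contact_force: [-0.6, -0.2, 0.8]
finger_gap: 0.002
finger_force: 0.0
```

Request:
apply_moves([
  [-40,-4,0,0,0,0,1],
  [0,0,0,0,0,0,1],
])

```text
t: 9.2
tool_pos: [0.4607, -0.0051, 0.3218]
tool_rot: [-3.134, 0.004, 1.571]
contact_force: [-0.2, -0.0, 0.7]
finger_gap: 0.001
finger_force: 0.0
```

```bash
cat > d.py <<'E'
from h import *
k=np.array([.6048,-.3442,-1.7067]);np.set_printoptions(precision=1,suppress=True)
h=K(k,(-.148,-.12,0))[:2]
print("jar",back(("top",205+61.5,60+109.5),.068),np.hypot(*(back(("top",266.5,169.5),.068)[:2]-h)))
for a in np.arange(90,-0.1,-10):
    t=k[2]+np.pi/2+np.radians(a);u=np.array([np.cos(t),np.sin(t)]);n=np.array([-u[1],u[0]])
    print(a,(h+.17*u+.031*n)*1e3)
E
python3 d.py
```

```text
jar [0.7 0.1 0.1] 0.3100831957195549
90.0 [498.3  -8.7]
80.0 [528.4 -10. ]
70.0 [557.8 -16.5]
60.0 [585.6 -28. ]
50.0 [611.  -44.1]
40.0 [633.3 -64.5]
30.0 [651.6 -88.3]
20.0 [ 665.6 -115. ]
10.0 [ 674.6 -143.8]
0.0 [ 678.6 -173.6]
```

Request:
apply_moves([
  [0,0,-25,0,0,0,1],
  [0,0,-25,0,0,0,1],
  [0,0,-25,0,0,0,1],
  [0,0,-25,0,0,0,1],
  [0,0,0,0,0,0,1],
  [8,-1,0,0,0,0,1],
  [8,-1,0,0,0,0,1],
  [8,-1,0,0,0,0,1],
  [8,-1,0,0,0,0,1],
  [8,-1,0,0,0,0,1],
])

```text
t: 10.2
tool_pos: [0.5084, -0.0093, 0.2228]
tool_rot: [3.141, -0.0, 1.569]
contact_force: [-2.7, 0.4, 1.3]
finger_gap: 0.001
finger_force: 1.2
```

Request:
apply_moves([
  [9,0,0,0,0,0,1],
  [9,0,0,0,0,0,1],
  [10,0,0,0,0,0,1],
  [10,-2,0,0,0,0,1],
  [10,-2,0,0,0,0,1],
  [10,-3,0,0,0,0,1],
  [9,-4,0,0,0,0,1],
  [9,-4,0,0,0,0,1],
  [9,-4,0,0,0,0,1],
])

```text
t: 11.1
tool_pos: [0.5932, -0.0286, 0.2223]
tool_rot: [3.142, -0.0, 1.57]
contact_force: [-1.7, 1.2, 0.1]
finger_gap: 0.001
finger_force: 0.7
```

Request:
apply_moves([
  [6,-5,0,0,0,0,1],
  [6,-5,0,0,0,0,1],
  [6,-5,0,0,0,0,1],
  [7,-7,0,0,0,0,1],
  [7,-7,0,0,0,0,1],
  [7,-7,0,0,0,0,1],
  [6,-8,0,0,0,0,1],
  [6,-8,0,0,0,0,1],
  [6,-8,0,0,0,0,1],
])

```text
t: 12.0
tool_pos: [0.6495, -0.0893, 0.2221]
tool_rot: [-3.141, 0.001, 1.569]
contact_force: [-1.0, 1.8, -0.5]
finger_gap: -0.0
finger_force: 0.7
```

Request:
apply_moves([
  [5,-8,0,0,0,0,1],
  [4,-8,0,0,0,0,1],
  [3,-7,0,0,0,0,1],
  [3,-6,0,0,0,0,1],
  [2,-6,0,0,0,0,1],
  [2,-6,0,0,0,0,1],
  [2,-5,0,0,0,0,1],
  [1,-5,0,0,0,0,1],
  [1,-5,0,0,0,0,1],
  [0,-4,0,0,0,0,1],
])

```text
t: 13.0
tool_pos: [0.6731, -0.1485, 0.2225]
tool_rot: [3.14, -0.0, 1.57]
contact_force: [1.9, 1.2, -0.1]
finger_gap: -0.005
finger_force: 0.7
```

Request:
apply_moves([
  [0,-4,0,0,0,0,1],
  [0,-4,0,0,0,0,1],
  [0,-4,0,0,0,0,1],
  [0,-4,0,0,0,0,1],
  [0,-4,0,0,0,0,1],
  [0,-3,0,0,0,0,1],
])

```text
t: 13.6
tool_pos: [0.6725, -0.1717, 0.2224]
tool_rot: [3.141, 0.0, 1.57]
contact_force: [1.6, 0.5, 0.9]
finger_gap: -0.002
finger_force: 0.7
```

Request:
apply_moves([
  [0,-2,0,0,0,0,1],
  [0,-2,0,0,0,0,1],
  [0,-2,0,0,0,0,1],
])

```text
t: 13.9
tool_pos: [0.6724, -0.1758, 0.2224]
tool_rot: [-3.141, -0.002, 1.571]
contact_force: [0.4, 6.2, 1.3]
finger_gap: 0.001
finger_force: 2.9
```

Request:
apply_moves([
  [0,-2,0,0,0,0,1],
  [0,-2,0,0,0,0,1],
  [0,0,0,0,0,0,1],
  [0,0,0,0,0,0,1],
  [0,0,0,0,0,0,1],
])

```text
t: 14.4
tool_pos: [0.6724, -0.1758, 0.2224]
tool_rot: [-3.141, -0.007, 1.574]
contact_force: [-1.1, 9.6, 2.6]
finger_gap: -0.001
finger_force: 4.4
```

Request:
apply_moves([
  [0,4,0,0,0,0,1],
  [0,10,0,0,0,0,1],
  [0,20,0,0,0,0,1],
  [0,0,34,0,0,0,1],
  [0,0,36,0,0,0,1],
  [0,0,36,0,0,0,1],
  [0,0,36,0,0,0,1],
  [0,0,36,0,0,0,1],
])

```text
t: 15.2
tool_pos: [0.6718, -0.1479, 0.4016]
tool_rot: [-3.141, 0.002, 1.569]
contact_force: [0.1, -0.2, -0.9]
finger_gap: -0.0
finger_force: 0.0
```

Request:
apply_moves([
  [-26,-3,0,-0.0288,0.0039,-0.015,1],
  [-26,-3,0,-0.0288,0.0039,-0.015,1],
  [-26,-3,0,-0.0288,0.0039,-0.015,1],
  [-26,-3,0,-0.0288,0.0039,-0.015,1],
  [-26,-3,0,-0.0288,0.0039,-0.015,1],
  [-26,-3,0,-0.0288,0.0039,-0.015,1],
  [-26,-3,0,-0.0288,0.0039,-0.015,1],
  [-26,-3,0,-0.0288,0.0039,-0.015,1],
  [-26,-3,0,-0.0288,0.0039,-0.015,1],
  [0,0,0,0,0,0,1],
])

```text
t: 16.2
tool_pos: [0.4349, -0.1747, 0.4005]
tool_rot: [-3.121, 0.264, 1.436]
contact_force: [1.0, 0.6, -0.5]
finger_gap: 0.003
finger_force: 0.0
```

```bash
python3 - <<'E'
from station import env
import cv2
from scipy.spatial.transform import Rotation as R
o=env.observe();r=R.from_euler("xyz",o["tool_rot"]).as_matrix();print(o["tool_pos"],r.T.round(3))
p=env.camera_params("wrist");print(p)
im=env.capture("top");a=cv2.resize(im[100:295,205:445],(480,390),interpolation=cv2.INTER_CUBIC)
im=env.capture("scene");b=cv2.resize(im[180:384,180:346],(320,390),interpolation=cv2.INTER_CUBIC)
cv2.imwrite("pics/c5.png",cv2.hconcat([a,b]))
cv2.imwrite("pics/w5.png",cv2.resize(env.capture("wrist"),None,fx=1.5,fy=1.5))
E
```

```text
[ 0.43490495 -0.17474926  0.40053521] [[ 0.13   0.956 -0.261]
 [ 0.99  -0.14  -0.02 ]
 [-0.056 -0.256 -0.965]]
{'intrinsics': array([[297.31863964,   0.        , 256.03200562],
       [  0.        , 297.31863964, 192.6475104 ],
       [  0.        ,   0.        ,   1.        ]]), 'mount': array([[ 2.11836949e-04, -9.54626073e-01, -2.97807010e-01,
         7.53735850e-02],
       [ 9.99999869e-01,  6.35920668e-05,  5.07477229e-04,
         1.22126486e-03],
       [-4.65512831e-04, -2.97807079e-01,  9.54625962e-01,
        -1.23056676e-01],
       [ 0.00000000e+00,  0.00000000e+00,  0.00000000e+00,
         1.00000000e+00]])}
```

View pics/c5.png

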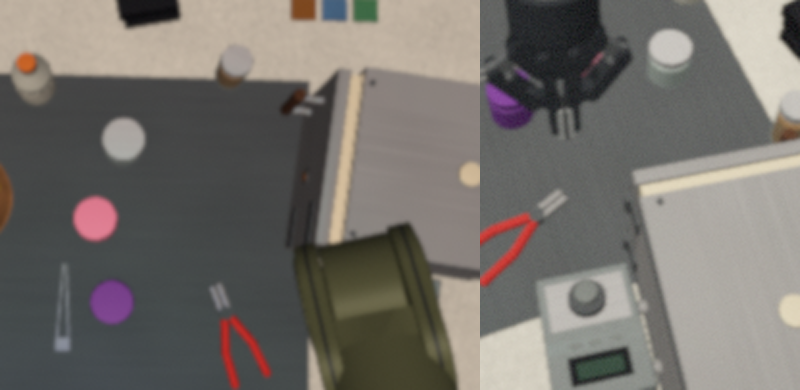

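View pics/w5.png

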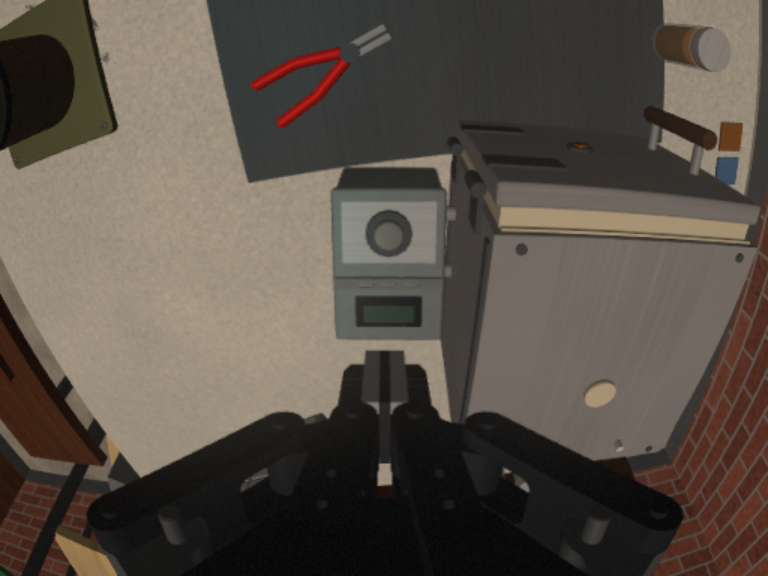

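```bash
python3 - <<'E'
from h import *
from scipy.spatial.transform import Rotation as R
o=env.observe();r=R.from_euler("xyz",o["tool_rot"]).as_matrix();p=env.camera_params("wrist");M=p["mount"];I=p["intrinsics"]
d=np.array([389/1.5-I[0,2],234/1.5-I[1,2]]);a=np.hypot(*d)/I[0,0]
ray=np.array([*(d/np.hypot(*d)*np.sin(a)),np.cos(a)]);ray=r@M[:3,:3]@ray;C=o["tool_pos"]+r@M[:3,3]
for z in(.125,.13,.135):print(C+ray*(z-C[2])/ray[2])
n=np.array([.035,.256,.966]);n/=np.linalg.norm(n)
B=np.array([.428,-.243,.130]);g=B+n*(.019+.03);print((g-o["tool_pos"])*1e3,n*10,o["tool_pos"])
E
```

```text
[ 0.43067625 -0.24600795  0.125     ]
[ 0.43101782 -0.24367818  0.13      ]
[ 0.43135939 -0.24134842  0.135     ]
[  -9.30104485  -56.00170856 -223.2539562 ] [0.35001453 2.56010625 9.66040091] [ 0.43901612 -0.17445377  0.40058992]
```

Request:
apply_moves([
  [-1,-5.6,-22.3,0,0,0,1],
  [-1,-5.6,-22.3,0,0,0,1],
  [-1,-5.6,-22.3,0,0,0,1],
  [-1,-5.6,-22.3,0,0,0,1],
  [-1,-5.6,-22.3,0,0,0,1],
  [-1,-5.6,-22.3,0,0,0,1],
  [-1,-5.6,-22.3,0,0,0,1],
  [-1,-5.6,-22.3,0,0,0,1],
  [-1,-5.6,-22.3,0,0,0,1],
  [-1,-5.6,-22.3,0,0,0,1],
])

```text
t: 17.35
tool_pos: [0.4298, -0.2306, 0.176]
tool_rot: [-3.125, 0.26, 1.436]
contact_force: [-0.1, -0.8, -0.4]
finger_gap: -0.001
finger_force: 0.0
```

Request:
apply_moves([
  [0,0,0,0,0,0,1],
  [0,0,0,0,0,0,1],
  [-0.2,-1.3,-5,0,0,0,1],
  [-0.2,-1.3,-5,0,0,0,1],
  [-0.2,-1.3,-5,0,0,0,1],
  [-0.2,-1.3,-5,0,0,0,1],
  [0,0,0,0,0,0,1],
])

```text
t: 18.05
tool_pos: [0.4273, -0.2355, 0.1568]
tool_rot: [-3.123, 0.261, 1.436]
contact_force: [-0.5, 0.0, -0.6]
finger_gap: 0.0
finger_force: 0.0
```

Request:
apply_moves([
  [1,-0.5,-2,0,0,0,1],
  [1,-0.5,-2,0,0,0,1],
  [0,-0.5,-2,0,0,0,1],
  [0,-0.5,-2,0,0,0,1],
  [0,0,0,0,0,0,1],
])

```text
t: 18.55
tool_pos: [0.4295, -0.2374, 0.1493]
tool_rot: [-3.124, 0.261, 1.436]
contact_force: [-1.4, 1.2, 5.1]
finger_gap: -0.0
finger_force: 2.3
```

Request:
apply_moves([
  [0,-0.5,-2,0,0,0,1],
  [0,-0.5,-2,0,0,0,1],
  [0,0,0,0,0,0,1],
])

```text
t: 18.85
tool_pos: [0.4296, -0.2376, 0.1485]
tool_rot: [-3.126, 0.263, 1.437]
contact_force: [-7.2, 10.7, 37.8]
finger_gap: -0.002
finger_force: 19.7
```

Request:
apply_moves([
  [0,1,4,0,0,0,1],
  [0,0,0,0,0,0,1],
])

```text
t: 19.05
tool_pos: [0.4296, -0.2372, 0.1502]
tool_rot: [-3.125, 0.261, 1.436]
contact_force: [-1.3, 1.1, 3.8]
finger_gap: -0.002
finger_force: 2.1
```

Request:
apply_moves([
  [0,0.5,2,0,0,0,1],
  [0,0,0,0,0,0,1],
])

```text
t: 19.25
tool_pos: [0.4296, -0.2369, 0.1514]
tool_rot: [-3.124, 0.261, 1.436]
contact_force: [-1.6, 2.0, 3.5]
finger_gap: 0.002
finger_force: 1.7
```

Request:
apply_moves([
  [0,0.5,2,0,0,0,1],
  [0,0,0,0,0,0,1],
])

```text
t: 19.45
tool_pos: [0.4297, -0.2364, 0.1533]
tool_rot: [-3.124, 0.261, 1.436]
contact_force: [-1.9, 0.2, 1.7]
finger_gap: 0.002
finger_force: 1.2
```

Request:
apply_moves([
  [0,0.5,2,0,0,0,1],
  [0,0,0,0,0,0,1],
])

```text
t: 19.65
tool_pos: [0.4302, -0.2357, 0.1553]
tool_rot: [-3.125, 0.26, 1.436]
contact_force: [-0.9, -0.7, -0.5]
finger_gap: 0.0
finger_force: 0.0
```

Request:
apply_moves([
  [0.4,2.6,10,0,0,0,1],
  [1,6.5,25,0,0,0,1],
  [1,7.5,30,0,0,0,1],
  [1,8,30,0,0,0,1],
  [1,8,30,0,0,0,1],
  [0,0,20,0,0,0,1],
  [0,0,0,0,0,0,1],
  [0,0,0,0,0,0,1],
])

```text
t: 20.45
tool_pos: [0.434, -0.2031, 0.3006]
tool_rot: [-3.125, 0.261, 1.436]
contact_force: [0.5, 0.2, -0.3]
finger_gap: 0.002
finger_force: 0.0
```

```bash
python3 -c "
from station import env
print(env.observe()['contact_force'],env.job_done())"
```

```text
the job is handed in; nothing more can be done
[ 0.47325366  0.18788879 -0.34288119] None
```

The job is handed in at about 20 s: the frit jar stands upright about 310 mm from the hinge axis, the door is shut on its stop, the start button was pressed its full 6 mm and released, and the arm stands clear; the hand-in call returned no verdict.

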